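# Sweep up dishwasher tablets and tip them into their bin

### The arm

A 6-joint arm with a two-finger parallel gripper is mounted at the origin on a cart in front of the work surface, level with it; the furniture and walls round the work are solid. World frame = base frame: x ahead of the robot, y to its left, z up, the work surface at z = 0. Lengths are in m, angles in rad, forces in N, time in s.
With the tool pointing down it reaches from about 0.275 to 0.825 m from the base axis. Payload 4.9 kg.
Tool frame: the origin (TCP) lies midway between the tips of the shut fingers; the grasp point (between the pads) lies 19 mm behind it (grip_point_offset is the distance from the TCP to the grasp point, in m); z points along the fingers, y is the line along which they close (so a half turn about z gives the same grasp; the last joint's range is limited). The gripper opens to 85 mm and grips with 20 to 120 N. Pads are 22 mm wide; open, the fingers measure 114 mm over their backs; the gripper's body (76 mm by 85 mm) begins 54 mm behind the grasp point. The pads swing forward as they close: fully open they stand 13 mm farther back than shut.
Start: joints at [1.084, 0.326, -0.193, 1.052, 0, 1.437], TCP at [0.19, 0.516, 0.202] pointing down, gripper open.
Joint ranges: [-2.65, 2.65], [-0.97, 1.79], [-1.3, 1.35], [-1.93, 2.1], [-1.47, 1.37], [-3.14, 3.14]. Speed limits (rad/s): [2.57, 2.57, 3.14, 3.14, 3.14, 3.14].

### API

Orientations are given as a rotation vector (axis times angle).
In Python, from cell import * gives the robot as it stands. Calls block until the motion is done:
- movep(position, orientation): joint-space move of the TCP to a pose.
- move_l(position, velocity=0.15, rot=None, until_force=None): straight line of the TCP; rot=None keeps the orientation; velocity is the mean speed in m/s. With until_force (N) it stops when the force on the tool has changed by that much, and returns True; else False.
- set_joints(angles): joint-space move.
- let_go() and grab(newtons=None): open the fingers fully, or close them until they stop; newtons is the grip in N (None keeps the last).
- sleep(seconds).
- ik(position, orientation): joint angles nearest the present ones, or None.
- get_state(): the state.
- grab_frame(name): name is "side" or "top" or "wrist"; returns a dict with "img" (400x640x3 uint8, red, green, blue), "fx", "fy", "cx", "cy" (pixels), "cam_to_world" (4x4, takes a point from camera to world coordinates); the wrist camera has in their place "T_tool_cam" (4x4, takes a point from camera to tool coordinates, whose origin is the TCP and whose axes are the flange's). Camera axes: x right, y down, z forward; pixel columns grow to the right and rows downward; lengths in m; the calibration is good to about 2 mm. A picture is of the moment at which its call begins: read the wrist's pose just before it. There is no depth.
A pose or a line that the arm cannot do raises MotionError and nothing moves.
- sign_off(): hands the job in; it is judged then, once.
Trained networks look in the newest picture that a camera, given by its name, has taken for a name from the list of things; names that differ only in an ending like _2 or _b are one class to them, and where a whole thing is asked for, a point or a joint stands for the part that bears it (a point fixed in the world has none). Each returns a list of dicts, best first, with "score" (0 to 1); they miss things now and then, are a little off and sometimes report something else, mostly with a low value. They report only what shows in the picture. A call takes as long as a camera call. They do not tell look-alikes from the thing itself.
- spot_in(camera, name): "centre" ([column, row] in pixels, amid what is visible of it).
- silhouettes(camera, name): "mask" (400x640 bool, what is visible of it) and "centre" ([column, row] in pixels, amid what is visible of it).
- tip_of(camera, name): "centre" ([column, row] in pixels: a listed point, or the origin of a listed thing).
The state is a dict: "clock": time; "q": joint angles; "joint_velocities": joint speeds; "tau": joint torques, N m; "position": TCP position; "eef_rot": TCP orientation; "contact_force": force on the tool from outside, world axes, zero at the start; "wrist_torque": the same for the moment, N m; "finger_gap": opening from 0.0 (shut) to 1.0 (fully open); "grasp_force": force on a finger pad.
Only numpy, scipy, OpenCV 4.12 (cv2) and the standard library are available. Lean on these libraries where they do the work, as an engineer would, in place of code of your own. Each camera call takes 0.05 s, during which the arm holds its last target. There are 200 camera calls.

### The job

Sweep the three loose dishwasher tablets onto the bin's hinged loading pan with the wooden pusher (never with the gripper itself), then stand the pusher down upright on the worktop, clear of the bin. Then swing the pan up until its side is parallel to the steel pointer that marks the angle, so that all three tablets slide down into the bin behind the pan. Finish while still holding the pan still at that angle with the gripper - it falls back if let go - and leave the pointer and the other things on the worktop as they are.

Things in the scene. Friction and masses are not known exactly. Their poses are not given: they have to be found in the camera images.
- bin: Tablet bin with a loading pan in front, fixed to the worktop. Origin: on the worktop at the middle of the pan's front lip; +x runs over the pan into the bin (tablets are swept along +x), z up. The pan is dark steel sheet, x = 0 (lip, level with the worktop) to 115 mm (hinge). The ball knob is at the pan's -y side (nearer the robot), the steel pointer at the +y side (far side).
- pan_hinge (a point): Middle of the pan's hinge axis, which runs along the bin's y, at bin x = 115, y = 0, z = 36 mm; does not move. At rest the pan's floor rises from the lip to here at 0.303 rad. The pan is 140 mm wide inside, with side walls 26 mm high and no wall at the lip or at the hinge end.
- bin_in (a point): Centre of the inner floor of the grey plastic bin tray behind the hinge: at bin x = 162, y = 0, z = 3 mm. Inside it is 85 mm long (x = 120 to 205) and 156 mm wide, with walls 60 mm high at the back and sides and a wall 26 mm high under the hinge.
- pan (a joint): Angle of the loading pan (rad): 0 down, as at the start; grows as its lip swings up and over towards the bin; stop at 1.6. The pan weighs 0.35 kg, its hinge is nearly frictionless and it falls back to 0 unless held. Its floor slopes at (angle - 0.303) down towards the bin; tablets begin to slide at angles of about 0.7 to 1.0.
- pan_knob (a point): Centre of the black ball knob, 24 mm across, on an 8 mm stem square to the pan, at the pan's -y side near the lip. Pan down: bin x = 4, y = -78, z = 64 mm (110.5 mm before, 28.5 mm above the hinge axis). The pan's side wall ends 34 mm below it; nothing beside it. Gripped across the bin's y from above, the ball turns between the fingers as the pan swings. Axes: the pan's, as the bin's at angle 0.
- pan_lip (a point): Middle of the pan's front edge, 120 mm from the hinge axis, moves with the pan. Axes parallel to the bin's with the pan at angle 0, turning with the pan about y.
- pointer (a joint): Angle of the steel pointer (rad) in the same measure as the pan's: when the pan's angle equals it, the pan floor and side walls are parallel to the pointer. Different each time, between 1.12 and 1.32. Stiff; must not be moved.
- pointer_tip (a point): Tip of the steel pointer, a flat bar 7 mm high, 4 mm thick, reaching 122 mm from the hinge axis in the plane bin y = +86 mm, beside the pan's far side. Axes turn with the pointer as the pan's do with the pan.
- pusher: Wooden pusher standing on the worktop: a foot bar 120 mm long (its y), 28 mm thick (its x), 26 mm high, and in the middle on top of it an upright grip 70 mm wide (y) and 18 mm thick (x), up to 82 mm above the worktop. Origin: centre of the underside. 0.16 kg. Grip it across its x from above with the fingertips above the foot bar; it is alike front and back.
- tablet_a: Dishwasher tablet, white rounded block 36 x 28 x 18 mm (x, y, z), 20 g, origin at the centre of the underside; lies on the worktop before the pan's lip, within 145 mm of it and within 65 mm of the bin's x axis. All three are alike.
- tablet_b: Dishwasher tablet, white rounded block 36 x 28 x 18 mm (x, y, z), 20 g, origin at the centre of the underside; lies on the worktop before the pan's lip, within 145 mm of it and within 65 mm of the bin's x axis. All three are alike.
- tablet_c: Dishwasher tablet, white rounded block 36 x 28 x 18 mm (x, y, z), 20 g, origin at the centre of the underside; lies on the worktop before the pan's lip, within 145 mm of it and within 65 mm of the bin's x axis. All three are alike.
- lemon: Lemon, 78 x 55 x 56 mm, origin under its centre; bystander.
- fish_tin: Low round food tin, 86 mm across, 40 mm high, origin under its centre; bystander.
- tape_roll: Roll of beige tape lying flat, 96 mm across, 25 mm high, origin under its centre; bystander.
- yoghurt_cup: Yoghurt cup, 72 mm across, 71 mm high, origin under its centre; bystander.
- spice_1: Spice jar with red cap, 45 mm across, 106 mm high, origin under its centre; bystander.
- coffee_jar: Coffee jar with grey lid, 64 mm across, 110 mm high, origin under its centre; bystander.
There are look-alikes about, which are no part of the job. Leave any black, blue or green look-alike of the tablet_c alone.

How it is judged:
On the way:
1. all three tablets lie on the pan, swept over its lip, the pan still down (x of tablet_a in the frame of bin between 0.01 and 0.118 m and y of tablet_a in the frame of bin between -0.072 and 0.072 m and height (world z) of each of tablet_a, tablet_b, tablet_c below 0.075 m and x of tablet_b in the frame of bin between 0.01 and 0.118 m and y of tablet_b in the frame of bin between -0.072 and 0.072 m and x of tablet_c in the frame of bin between 0.01 and 0.118 m and y of tablet_c in the frame of bin between -0.072 and 0.072 m and value of joint pan below 0.1 rad), for 0.2 s.
At the end, for the whole second after the job is handed in: The gripper's fingers still hold the pan, at rest, within 0.09 rad (5 degrees) of parallel to the pointer; all three tablets lie at rest in the bin behind the hinge; the pusher stands upright on the worktop, released and touching no part of the bin (x of tablet_a in the frame of bin between 0.115 and 0.207 m and y of tablet_a in the frame of bin between -0.08 and 0.08 m and height (world z) of each of tablet_a, tablet_b, tablet_c below 0.05 m and linear speed of each of tablet_a, tablet_b, tablet_c, pusher below 0.03 m/s and x of tablet_b in the frame of bin between 0.115 and 0.207 m and y of tablet_b in the frame of bin between -0.08 and 0.08 m and x of tablet_c in the frame of bin between 0.115 and 0.207 m and y of tablet_c in the frame of bin between -0.08 and 0.08 m and angle between the x axis of pan_lip and the x axis of pointer_tip, either way round below 0.09 rad and velocity of joint pan between -0.1 and 0.1 rad/s and contact force between the fingers and bin above 0.3 N and contact force between pusher and bin below 0.1 N and contact force between the fingers and pusher below 0.1 N and height (world z) of pusher below 0.01 m and angle between pusher's own z axis and vertical below 0.15 rad); the arm keeps its last pose, push and grip.
It fails at once if the gripper's fingers touch a tablet (contact force between the fingers and tablet_a above 0.5 N or contact force between the fingers and tablet_b above 0.5 N or contact force between the fingers and tablet_c above 0.5 N).
It fails at once if the pointer is moved by more than 15 mm at its tip (distance of pointer_tip from where it was at the start of the episode above 0.015 m).
It fails at once if a bystander is moved by more than 30 mm (distance of any of lemon, fish_tin, tape_roll, yoghurt_cup, spice_1, coffee_jar from where it was at the start of the episode above 0.03 m).
It also fails if it takes over 64 s, if anything falls off the work surface, if the arm or the gripper's body presses on something with over 40 N, if the wrist force passes 120 N, or if a joint passes its speed limit or range.

## Working session

There is one attempt and no reset: what is moved stays moved. The work goes in short steps, each a Python script; the robot and the scene stay as the last script left them, time stands still between calls to the robot, and variables do not carry over. Pictures are saved under pics/ and viewed, at most 10 in all, crops included, and the job is handed in when it is done.

```bash
mkdir -p pics; ls
cat > h.py <<'E'
from cell import *
import numpy as np, cv2
from scipy.spatial.transform import Rotation as R
def ray(f,px):
    T=np.array(f["cam_to_world"]); d=np.array([(px[0]-f["cx"])/f["fx"],(px[1]-f["cy"])/f["fy"],1.])
    return T[:3,3],T[:3,:3]@d
def onz(f,px,z):
    o,d=ray(f,px); return o+d*(z-o[2])/d[2]
def proj(f,p):
    T=np.linalg.inv(np.array(f["cam_to_world"])); c=T[:3,:3]@np.array(p)+T[:3,3]
    return np.array([f["fx"]*c[0]/c[2]+f["cx"],f["fy"]*c[1]/c[2]+f["cy"]])
def save(img,n): cv2.imwrite("pics/"+n,cv2.cvtColor(img,cv2.COLOR_RGB2BGR))
E
python3 - <<'E'
from h import *
np.set_printoptions(precision=3,suppress=True)
for c in("top","side"):
    f=grab_frame(c); save(f["img"],c+"0.png"); print(c,np.array(f["cam_to_world"])[:3,3])
    for n,z in(("tablet_a",0.0),("pusher",0.),("bin",0.),("pan_hinge",.036),("bin_in",.003),("pan_knob",.064),("pan_lip",0),("pointer_tip",.1)):
        for r in tip_of(c,n)[:7]: print(n,round(r["score"],2),np.round(r["centre"]),onz(f,r["centre"],z))
print(get_state()["eef_rot"])
E
```

```text
pics
top [0.444 0.008 1.55 ]
tablet_a 0.68 [289. 190.] [0.606 0.131 0.   ]
tablet_a 0.57 [251. 197.] [0.584 0.248 0.   ]
tablet_a 0.55 [372. 115.] [ 0.842 -0.128  0.   ]
tablet_a 0.49 [249. 228.] [0.487 0.252 0.   ]
tablet_a 0.46 [319. 195.] [0.59  0.038 0.   ]
tablet_a 0.43 [304. 208.] [0.55  0.082 0.   ]
pusher 0.6 [220. 238.] [0.456 0.34  0.   ]
bin 0.66 [327. 186.] [0.617 0.012 0.   ]
bin 0.15 [376. 161.] [ 0.696 -0.139  0.   ]
pan_hinge 0.58 [362. 166.] [ 0.675 -0.092  0.036]
bin_in 0.64 [376. 164.] [ 0.687 -0.14   0.003]
pan_knob 0.86 [342. 207.] [ 0.549 -0.033  0.064]
pan_knob 0.37 [291. 191.] [0.596 0.12  0.064]
pan_lip 0.84 [328. 186.] [0.617 0.009 0.   ]
pointer_tip 0.56 [328. 144.] [0.729 0.009 0.1  ]
pointer_tip 0.45 [310. 260.] [0.394 0.06  0.1  ]
side [0.648 0.955 0.875]
tablet_a 0.69 [329. 217.] [0.588 0.04  0.   ]
tablet_a 0.65 [347. 229.] [ 0.541  0.09  -0.   ]
tablet_a 0.63 [333. 274.] [0.589 0.25  0.   ]
tablet_a 0.56 [322. 240.] [0.612 0.129 0.   ]
tablet_a 0.51 [370. 276.] [0.497 0.259 0.   ]
pusher 0.56 [392. 298.] [0.454 0.329 0.   ]
pusher 0.52 [359. 146.] [ 0.461 -0.312  0.   ]
bin 0.86 [316. 212.] [ 0.624  0.017 -0.   ]
bin 0.48 [330. 143.] [ 0.559 -0.338  0.   ]
bin 0.44 [291. 179.] [ 0.697 -0.141  0.   ]
pan_hinge 0.72 [299. 181.] [ 0.672 -0.085  0.036]
bin_in 0.64 [293. 179.] [ 0.691 -0.139  0.003]
pan_knob 0.75 [340. 182.] [ 0.549 -0.037  0.064]
pan_knob 0.66 [346. 229.] [0.551 0.154 0.064]
pan_knob 0.35 [283. 179.] [ 0.715 -0.064  0.064]
pan_lip 0.56 [315. 208.] [ 0.626 -0.002  0.   ]
pointer_tip 0.4 [282. 176.] [ 0.715 -0.03   0.1  ]
[0.551 3.093 0.   ]
```

Run:
```python
import cv2
a=cv2.imread("pics/top0.png")[90:290,190:430]; cv2.imwrite("pics/t1.png",cv2.resize(a,(720,600),interpolation=cv2.INTER_CUBIC))
a=cv2.imread("pics/side0.png")[110:320,230:450]; cv2.imwrite("pics/s1.png",cv2.resize(a,(628,600),interpolation=cv2.INTER_CUBIC))
```

```text
(no output)
```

View pics/t1.png

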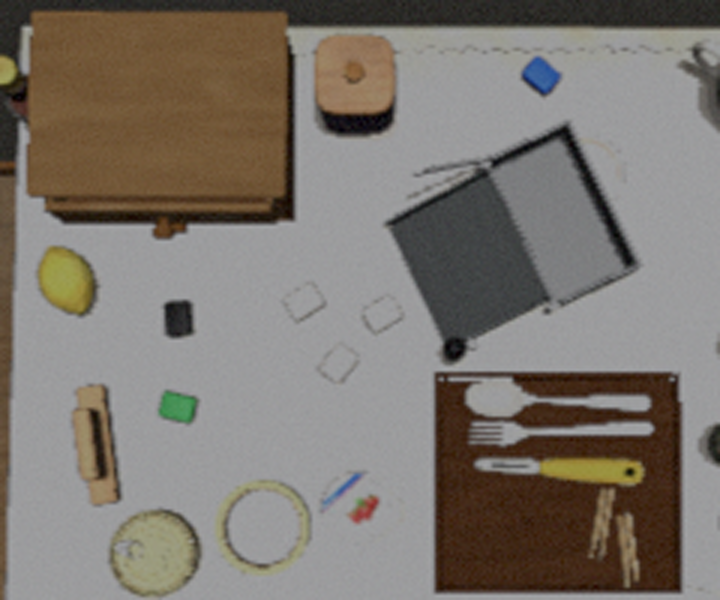

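View pics/s1.png

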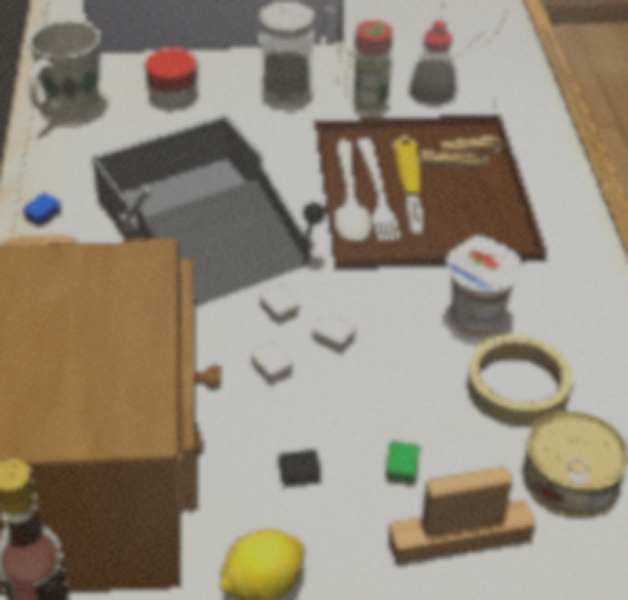

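The three white blocks at top-image px (291,190), (317,194) and (303,211) are the tablets. The black (249,196), green (249,226) and blue (371,115) blocks are look-alikes. The pusher stands at px (221,238) and the pan faces down-left, with its knob at (342,206). Next I refine the bin pose and the pointer angle with wrist views.

```bash
cat >> h.py <<'E'
def wrist():
    s=get_state(); T=np.eye(4); T[:3,:3]=R.from_rotvec(s["eef_rot"]).as_matrix(); T[:3,3]=s["position"]
    f=grab_frame("wrist"); f["cam_to_world"]=T@np.array(f["T_tool_cam"]); return f
def down(a):  # tool down, tool y along world heading a
    return R.from_matrix(np.array([[np.sin(a),np.cos(a),0],[-np.cos(a),np.sin(a),0],[0,0,-1.]]).T.T)
E
python3 - <<'E'
from h import *
import pickle
np.set_printoptions(precision=3,suppress=True)
print(np.array(grab_frame("wrist")["T_tool_cam"]), grab_frame("wrist")["fx"])
a=down(0).as_matrix(); print(a,np.linalg.det(a))
ux=np.array([.46,-.888,0]);uy=np.array([.888,.46,0]);o=np.array([.62,.014,0])
def look(cam_target,pos):
    # choose roll so that pose is reachable with least joint travel
    z=cam_target-pos; z/=np.linalg.norm(z); best=None
    for r in np.arange(0,2*np.pi,.2):
        t=np.array([np.cos(r),np.sin(r),.1]); x=np.cross(t,z); x/=np.linalg.norm(x); M=np.array([x,np.cross(z,x),z]).T
        T=np.array(TC); Rt=M@T[:3,:3].T; p=pos-Rt@T[:3,3]
        q=ik(p,R.from_matrix(Rt).as_rotvec())
        if q is not None:
            c=np.abs(np.array(q)-get_state()["q"]).max()
            if best is None or c<best[0]: best=(c,q)
    return best
TC=grab_frame("wrist")["T_tool_cam"]
tgt=o+.06*ux+np.array([0,0,.05])
views=[]
for pos in (tgt+[-.02,.02,.42], tgt-.3*uy+[0,0,.25], tgt-.2*ux+[-.1,0,.33]):
    b=look(tgt,pos); print(pos,b)
    views.append(b)
pickle.dump(views,open("views.pkl","wb"))
E
```

```text
[[-0.    -0.957 -0.29   0.074]
 [ 1.    -0.    -0.    -0.001]
 [-0.    -0.29   0.957 -0.173]
 [ 0.     0.     0.     1.   ]] 318.07054944191174Traceback (most recent call last):
  File "<stdin>", line 5, in <module>
  File "h.py", line 17, in down
    return R.from_matrix(np.array([[np.sin(a),np.cos(a),0],[-np.cos(a),np.sin(a),0],[0,0,-1.]]).T.T)
           ~~~~~~~~~~~~~^^^^^^^^^^^^^^^^^^^^^^^^^^^^^^^^^^^^^^^^^^^^^^^^^^^^^^^^^^^^^^^^^^^^^^^^^^^^
  File "scipy/spatial/transform/_rotation.pyx", line 1143, in scipy.spatial.transform._rotation.Rotation.from_matrix
ValueError: Non-positive determinant (left-handed or null coordinate frame) in rotation matrix 0: [[ 0.  1.  0.]
 [-1.  0.  0.]
 [ 0.  0. -1.]].
```

```bash
python3 - <<'E'
s=open("h.py").read(); i=s.index("def down"); s=s[:i]+'''def down(a):  # tool down, tool y along world heading a
    c,s=np.cos(a),np.sin(a); return R.from_matrix([[-s,c,0],[c,s,0],[0,0,-1.]])
'''; open("h.py","w").write(s)
E
python3 - <<'E'
from h import *
import pickle
np.set_printoptions(precision=3,suppress=True)
TC=np.array(grab_frame("wrist")["T_tool_cam"])
ux=np.array([.46,-.888,0]);uy=np.array([.888,.46,0]);o=np.array([.62,.014,0])
def look(tg,pos):
    z=tg-pos; z/=np.linalg.norm(z); best=None
    for r in np.arange(0,2*np.pi,.2):
        x=np.cross([np.cos(r),np.sin(r),.1],z); x/=np.linalg.norm(x); M=np.array([x,np.cross(z,x),z]).T
        Rt=M@TC[:3,:3].T; q=ik(pos-Rt@TC[:3,3],R.from_matrix(Rt).as_rotvec())
        if q is not None:
            c=np.abs(np.array(q)-get_state()["q"]).max()
            if best is None or c<best[0]: best=(c,q)
    return best
tgt=o+.06*ux+np.array([0,0,.05])
views=[]
for pos in (tgt+[-.02,.02,.42], tgt-.3*uy+[0,0,.25], tgt-.2*ux+[-.1,0,.33], tgt-.22*uy+[0,0,.33]):
    b=look(tgt,pos); print(pos,b); views.append(b)
pickle.dump(views,open("views.pkl","wb"))
E
```

```text
[ 0.628 -0.019  0.47 ] (np.float64(1.2770827226107118), array([-0.193,  0.747,  0.683,  1.732,  0.047,  0.289]))
[ 0.381 -0.177  0.3  ] (np.float64(1.9168448511689409), array([-0.833,  0.322, -0.505,  0.856,  0.762, -0.399]))
[0.456 0.138 0.38 ] (np.float64(0.9077685444493695), array([ 0.176,  0.206, -0.314,  0.881, -0.362,  0.613]))
[ 0.452 -0.14   0.38 ] (np.float64(1.679447527646301), array([-0.596,  0.311, -0.239,  1.046,  0.486, -0.159]))
```

```bash
cat > fit.py <<'E'
import numpy as np, pickle
from scipy.optimize import least_squares
from h import proj
B={"bin":(0,0,0),"pan_lip":(0,0,0),"pan_hinge":(.115,0,.036),"bin_in":(.162,0,.003),"pan_knob":(.004,-.078,.064)}
def pt(n,p):
    l=np.array(B[n]) if n in B else np.array([.115-.122*np.cos(p[3]-.303),.086,.036+.122*np.sin(p[3]-.303)])
    c,s=np.cos(p[2]),np.sin(p[2]); return np.array([p[0]+c*l[0]-s*l[1],p[1]+s*l[0]+c*l[1],l[2]])
def fit(obs):
    def res(p): return np.concatenate([(proj(f,pt(n,p))-c)*w for f,n,c,w in obs])
    return least_squares(res,[.62,.014,-1.093,1.2],loss="soft_l1",f_scale=2),res
E
python3 - <<'E'
from h import *; from fit import *
np.set_printoptions(precision=3,suppress=True)
V=pickle.load(open("views.pkl","rb")); obs=[];F=[];tab=[]
for k in (2,0,3,1):
    set_joints(V[k][1]); sleep(.3); f=wrist(); save(f["img"],f"w{k}.png"); F.append((k,f))
    for n in list(B)+["pointer_tip"]:
        r=tip_of("wrist",n)
        if r and r[0]["score"]>.4: obs.append((f,n,np.array(r[0]["centre"]),r[0]["score"]))
    for r in tip_of("wrist","tablet_a")[:6]: tab.append((k,round(r["score"],2),np.round(r["centre"]),onz(f,r["centre"],0)))
pickle.dump((F,obs),open("obs.pkl","wb"))
s,res=fit(obs); print(s.x,s.cost)
for f,n,c,w in obs: print([k for k,g in F if g is f],n,round(w,2),c,(proj(f,pt(n,s.x))-c))
for t in tab: print(*t)
print(get_state()["clock"])
for k,f in F:
    im=f["img"].copy()
    for n in list(B)+["pointer_tip"]:
        cv2.circle(im,tuple(int(v) for v in proj(f,pt(n,s.x))),4,(255,0,0),1)
    save(im,f"wa{k}.png")
E
```

```text
[ 0.62   0.008 -1.112  1.237] 33.551401014361815
[2] bin 0.65 [350.2 149.6] [-0.794  0.963]
[2] pan_lip 0.88 [347.  150.2] [2.406 0.363]
[2] pan_hinge 0.71 [298.3 215.1] [0.09  0.105]
[2] bin_in 0.91 [286.9 219.8] [ 1.525 -1.353]
[2] pan_knob 0.81 [288.  139.7] [-1.281 -0.044]
[2] pointer_tip 0.6 [372.3 276. ] [-0.91  -1.778]
[0] bin 0.85 [342.3 164.9] [-0.701  0.169]
[0] pan_lip 0.64 [339.8 162.1] [1.799 2.969]
[0] pan_hinge 0.65 [294.2 231. ] [-0.795  0.701]
[0] bin_in 0.88 [276.9 251.2] [0.621 1.864]
[0] pan_knob 0.76 [293.8 129.8] [-1.697 -0.475]
[0] pointer_tip 0.82 [390.8 241.5] [-2.469 -1.253]
[3] bin 0.85 [322.4 152.5] [2.006 0.061]
[3] pan_lip 0.77 [321.6 149.1] [2.806 3.461]
[3] pan_hinge 0.76 [286.5 237. ] [ 0.713 -4.53 ]
[3] bin_in 0.86 [259.8 254.1] [-1.077 -2.42 ]
[3] pan_knob 0.63 [301.6 128. ] [-0.897 -1.555]
[3] pointer_tip 0.79 [409.  244.1] [-0.685 -0.037]
[1] bin 0.76 [313. 145.] [0.564 1.155]
[1] pan_lip 0.78 [311.1 143.4] [2.464 2.755]
[1] bin_in 0.8 [253.5 256.8] [ 0.799 -2.352]
[1] pan_knob 0.91 [312.  131.3] [-2.988  0.26 ]
[1] pointer_tip 0.81 [405.2 233.7] 
[... 151 characters left out ...]
603 0.124 0.   ]
2 0.63 [338. 275.] [ 0.844 -0.124  0.   ]
2 0.53 [118. 137.] [ 0.46  -0.311  0.   ]
0 0.78 [365.  91.] [0.541 0.086 0.   ]
0 0.71 [483.  65.] [0.587 0.252 0.   ]
0 0.6 [335. 336.] [ 0.846 -0.121  0.   ]
0 0.59 [454.  10.] [0.499 0.25  0.   ]
0 0.57 [408. 120.] [0.606 0.123 0.   ]
3 0.75 [385. 105.] [0.606 0.123 0.   ]
3 0.68 [350.  70.] [0.54  0.085 0.   ]
3 0.68 [337. 122.] [0.592 0.042 0.   ]
3 0.62 [446.  54.] [0.588 0.253 0.   ]
3 0.55 [311. 312.] [ 0.845 -0.121 -0.   ]
1 0.94 [325. 115.] [0.593 0.04  0.   ]
1 0.88 [340.  60.] [0.543 0.088 0.   ]
1 0.83 [422.  37.] [0.593 0.261 0.   ]
1 0.61 [369.  92.] [0.608 0.126 0.   ]
1 0.47 [300. 298.] [ 0.846 -0.121  0.   ]
8.1333
```

Run:
```python
from h import *; from fit import *
F,obs=pickle.load(open("obs.pkl","rb")); s,_=fit(obs); p=s.x; out=[]
def w(l):
    c,sn=np.cos(p[2]),np.sin(p[2]); return [p[0]+c*l[0]-sn*l[1],p[1]+sn*l[0]+c*l[1],l[2]]
for k,f in F:
    if k not in(1,3): continue
    im=cv2.resize(f["img"],None,fx=4,fy=4,interpolation=cv2.INTER_CUBIC)
    L=lambda a,b,c:cv2.line(im,*[tuple(int(v*4+2) for v in proj(f,w(x))) for x in(a,b)],c,1,cv2.LINE_AA)
    for y in(-.07,.07):L((0,y,0),(.115,y,.036),(255,0,0))
    L((0,-.07,0),(0,.07,0),(255,0,0)); L((.115,-.07,.036),(.115,.07,.036),(255,0,0))
    for th,c in((p[3],(0,255,0)),):
        L((.115,.086,.036),(.115-.122*np.cos(th-.303),.086,.036+.122*np.sin(th-.303)),c)
    out.append(im[400:1160,920:1720])
save(cv2.resize(np.vstack(out),(420,798)).transpose(0,1,2)[:600] if 0 else cv2.resize(np.hstack(out),(800,380)),"fit.png")
```

```text
(no output)
```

View pics/fit.png

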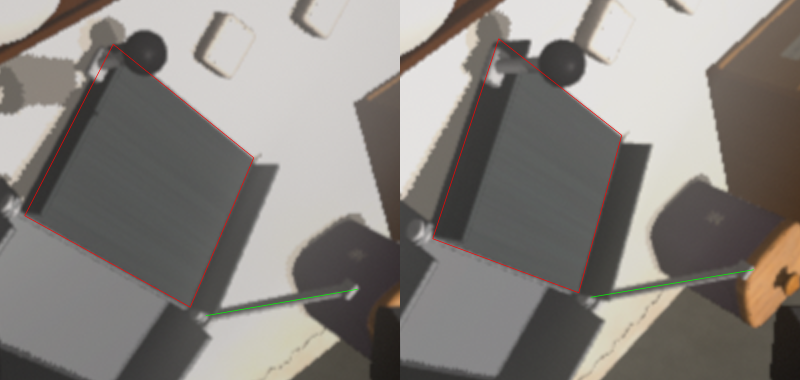

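The fit overlays the pan and pointer well: pointer angle ≈1.237 rad, bin at (0.620, 0.008) with yaw −1.112. Next is the pusher.

Run:
```python
from h import *
np.set_printoptions(precision=3,suppress=True)
h=np.radians(96.8)
for a in(h,h-np.pi):
    q=ik([.456,.335,.22],down(a).as_rotvec()); q2=ik([.55,.156,.15],down(np.radians(116.3 if a==h else -63.7)).as_rotvec()); q3=ik([.6,.0,.1],down(np.radians(116.3 if a==h else -63.7)).as_rotvec()); print(a,q,q2,q3)
a=h-np.pi
movep([.456,.335,.24],down(a).as_rotvec()); sleep(.3)
f=wrist(); save(f["img"],"wp.png")
print([ (round(r["score"],2),np.round(r["centre"]),onz(f,r["centre"],0)) for r in tip_of("wrist","pusher")])
for r in silhouettes("wrist","pusher")[:1]:
    m=r["mask"]; c=max(cv2.findContours(m.astype(np.uint8),0,2)[0],key=cv2.contourArea)[:,0]
    print(r["score"],m.sum(),c.min(0),c.max(0))
    P=np.array([onz(f,x,.026)[:2] for x in c])*1000
    print(cv2.minAreaRect(P.astype(np.float32)))
    np.save("pm.npy",m)
g=f["img"].copy(); cv2.drawContours(g,[c],-1,(255,0,0),1); save(g,"wpa.png")
print(get_state()["position"],get_state()["clock"])
```

```text
1.689478715930511 [ 0.503  0.345 -0.119  1.107  0.     0.384] [ 0.147  0.404 -0.215  0.951  0.    -0.312] [-0.123  0.499 -0.201  0.871  0.    -0.582]
-1.4521139376592822 [ 0.503  0.345 -0.119  1.107 -0.    -2.757] [ 0.147  0.404 -0.215  0.951  0.     2.83 ] [-0.123  0.499 -0.201  0.871  0.     2.56 ]
[(0.67, array([327., 161.]), array([0.456, 0.328, 0.   ]))]
0.74 2279 [312 112] [337 209]
((458.4998474121094, 331.0985412597656), (120.52105712890625, 29.807373046875), 7.489548206329346)
[0.456 0.335 0.24 ] 10.6083
```

View pics/wpa.png

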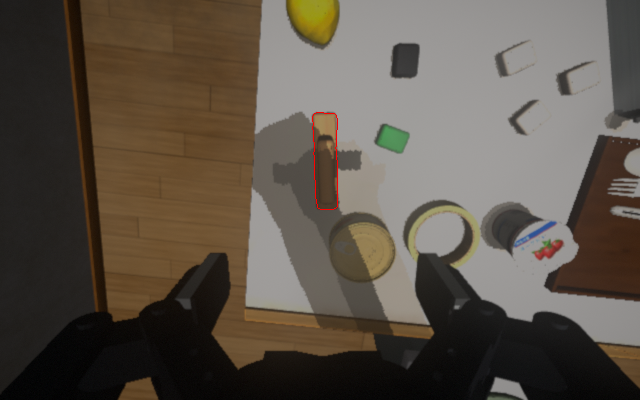

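The mask traces the pusher exactly: 120.5 × 29.8 mm, centre (0.4585, 0.331), heading 7.5°. I'll grip it with the tool's y axis at heading 97.5°.

Run:
```python
from h import *; from fit import *
np.set_printoptions(precision=3,suppress=True)
F,obs=pickle.load(open("obs.pkl","rb")); p=fit(obs)[0].x; np.save("bin.npy",p)
c,s=np.cos(p[2]),np.sin(p[2]); U=np.array([[c,s],[-s,c]])
for t in((.606,.124),(.593,.041),(.541,.086)): print(U@(np.array(t)-p[:2]))
rv=down(np.radians(97.5)).as_rotvec()
movep([.4585,.331,.16],rv); move_l([.4585,.331,.037],.1); grab(60); sleep(.2)
st=get_state(); print(st["position"],st["finger_gap"],st["grasp_force"])
move_l([.4585,.331,.06],.08); sleep(.2)
st=get_state(); print(st["position"],st["finger_gap"],st["grasp_force"],st["contact_force"],st["clock"])
f=grab_frame("side"); save(cv2.resize(f["img"][200:340,300:500],(800,560)),"g.png")
```

```text
[-0.111  0.039]
[-0.042 -0.009]
[-0.105 -0.036]
[0.459 0.331 0.037] 0.19723274683122383 59.86672103404999
[0.458 0.331 0.059] 0.19039474522995917 59.175463914871216 [-0.285 -0.29  -0.73 ] 16.1
```

View pics/g.png

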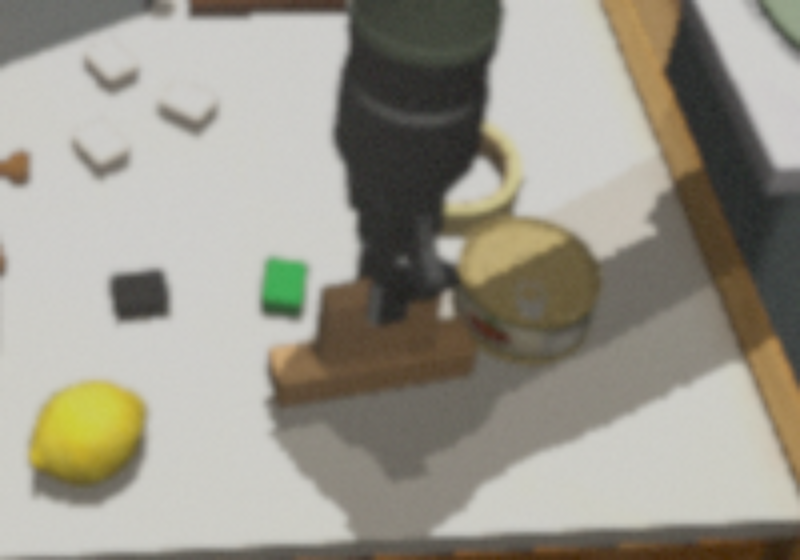

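```bash
cat >> h.py <<'E'
def b2w(x,y,z):
    p=np.load("bin.npy"); c,s=np.cos(p[2]),np.sin(p[2]); return [p[0]+c*x-s*y,p[1]+s*x+c*y,z]
HB=np.load("bin.npy")[2]+np.pi
E
python3 - <<'E'
from h import *
np.set_printoptions(precision=3,suppress=True)
rv=down(HB).as_rotvec(); y=.003; z0=.037
move_l([.4585,.331,z0+.09],.15)
movep(b2w(-.162,y,z0+.09),rv)
move_l(b2w(-.162,y,z0+.0015),.08)
move_l(b2w(-.026,y,z0+.0015),.06)
move_l(b2w(.021,y,z0+.0161),.05); sleep(.4)
print(get_state()["contact_force"])
# back off along the slope, leave pusher behind
move_l(b2w(-.026,y,z0+.0025),.08); move_l(b2w(-.11,y,z0+.0025),.12)
sleep(.1); print(get_state()["clock"])
f=grab_frame("side"); save(cv2.resize(f["img"][130:290,230:430],(750,600)),"sw.png")
for r in tip_of("side","tablet_a")[:6]: print(round(r["score"],2),np.round(r["centre"]))
E
```

```text
[ 0.319  0.318 -1.626]
24.4833
0.64 [247. 184.]
0.6 [296. 197.]
0.58 [322. 187.]
0.58 [372. 274.]
0.55 [313. 195.]
0.53 [336. 273.]
```

View pics/sw.png

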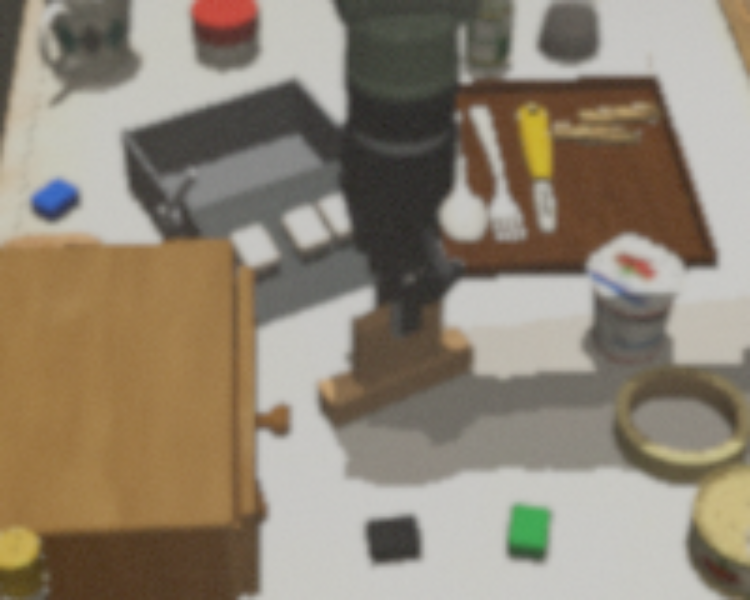

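All three tablets lie in a row on the pan at side px (296,197), (313,195) and (322,187). Now I set the pusher down, grip the knob and start the swing.

Run:
```python
from h import *
np.set_printoptions(precision=3,suppress=True)
y=.003
move_l(b2w(-.15,y,.0395),.12)
print(move_l(b2w(-.15,y,.0335),.02,until_force=4),get_state()["position"][2])
let_go(); sleep(.2); move_l(b2w(-.15,y,.17),.15)
# tablets, pusher and knob now
f=grab_frame("top"); 
for n,z in(("tablet_a",.025),("pusher",0.),("pan_knob",.064)):
    for r in tip_of("top",n)[:6]:
        w=onz(f,r["centre"],z); p=np.load("bin.npy"); c,s=np.cos(p[2]),np.sin(p[2]); print(n,round(r["score"],2),np.array([[c,s],[-s,c]])@(w[:2]-p[:2]))
a=HB-np.pi/2
movep(b2w(.004,-.078,.17),down(a).as_rotvec()); sleep(.2)
f=wrist(); save(f["img"],"k.png"); r=tip_of("wrist","pan_knob"); print([(q["score"],q["centre"],onz(f,q["centre"],.064)) for q in r[:2]],b2w(.004,-.078,.064),get_state()["q"])
print(get_state()["clock"])
save(cv2.resize(f["img"],(800,500)),"k2.png")
```

```text
True 0.03732519075465119
tablet_a 0.64 [ 0.062 -0.042]
tablet_a 0.56 [0.041 0.033]
tablet_a 0.53 [ 0.05  -0.019]
tablet_a 0.45 [0.215 0.136]
pusher 0.56 [-0.157  0.005]
pan_knob 0.75 [ 0.002 -0.077]
[(0.62, [324.2, 186.5], array([ 0.553, -0.029,  0.064]))] [np.float64(0.5518103718488818), np.float64(-0.030504696784204817), 0.064] [-0.188  0.354 -0.237  0.98   0.     0.923]
28.8833
```

View pics/k2.png

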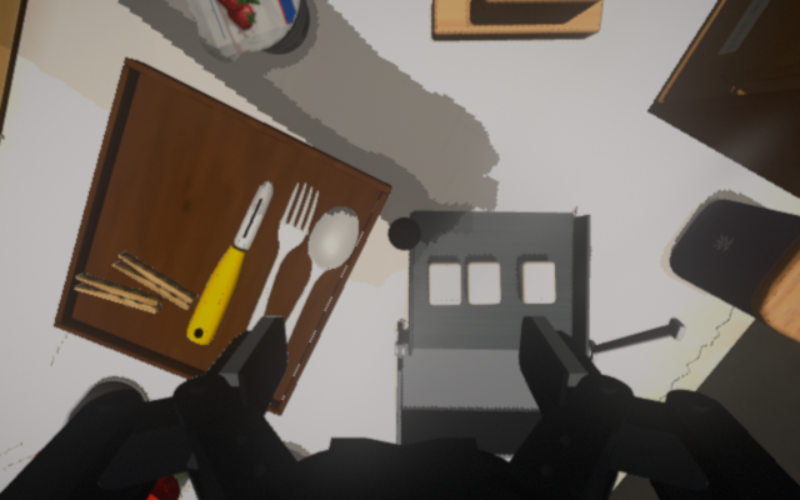

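The picture shows the knob at px (404,233), matching the fit within 2 mm. The tablets are on the pan and the pusher is standing. I descend, grip and swing.

```bash
cat >> h.py <<'E'
def knob(th,dz=-.019):
    e=np.arctan2(28.5,110.5)+th; r=np.hypot(.1105,.0285); return b2w(.115-r*np.cos(e),-.078,.036+r*np.sin(e)+dz)
E
python3 - <<'E'
from h import *
np.set_printoptions(precision=3,suppress=True)
th=np.load("bin.npy")[3]
move_l(knob(0),.1); grab(30); sleep(.2); st=get_state(); print(st["finger_gap"],st["grasp_force"],st["contact_force"])
for t in list(np.arange(.1,th,.1))+[th]:
    move_l(knob(t),.07)
sleep(.8); st=get_state(); print(st["position"],knob(th),st["finger_gap"],st["grasp_force"],st["contact_force"],st["clock"])
f=grab_frame("side"); save(cv2.resize(f["img"][110:270,220:420],(750,600)),"e.png")
for r in tip_of("side","tablet_a")[:6]: print(round(r["score"],2),np.round(r["centre"]))
f=grab_frame("top"); save(cv2.resize(f["img"][110:230,280:440],(800,600)),"et.png")
for n in("tablet_a","pan_lip","pointer_tip","pan_knob","pusher"):
    print(n,[(round(r["score"],2),np.round(r["centre"])) for r in tip_of("top",n)[:4]])
E
```

```text
4.07251049108078e-05 2.792757712304592 [0.313 1.311 5.27 ]
[ 0.597 -0.122  0.131] [np.float64(0.5968331738113823), np.float64(-0.12171350714170634), np.float64(0.13073787077422988)] 0.003829057506984496 0.0 [ 0.857 -0.588  0.199] 36.0917
0.7 [322. 188.]
0.7 [312. 192.]
0.6 [370. 274.]
0.56 [245. 184.]
0.5 [294. 199.]
0.5 [334. 274.]
tablet_a [(0.7, array([344., 181.])), (0.55, array([246., 226.])), (0.5, array([354., 189.])), (0.47, array([251., 196.]))]
pan_lip [(0.68, array([326., 186.]))]
pointer_tip [(0.56, array([330., 146.])), (0.36, array([213., 182.]))]
pan_knob [(0.69, array([343., 204.])), (0.22, array([365., 166.]))]
pusher [(0.56, array([283., 206.]))]
```

View pics/e.png

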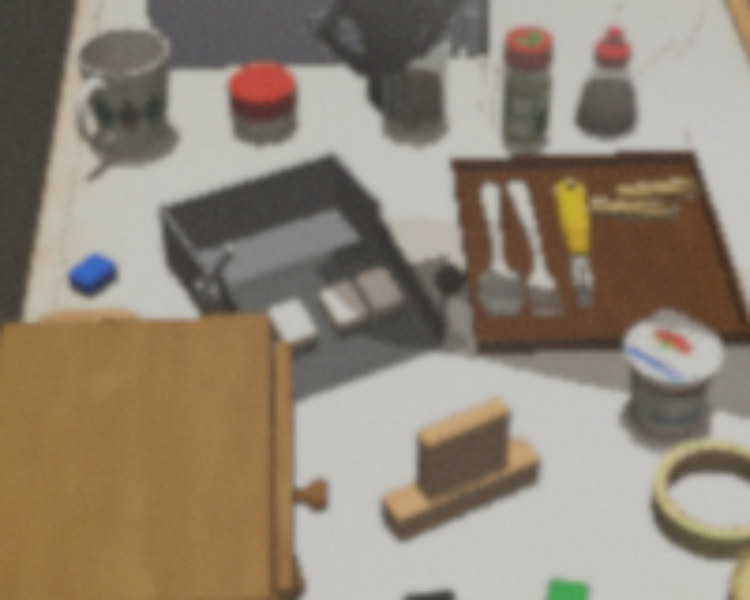

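View pics/et.png

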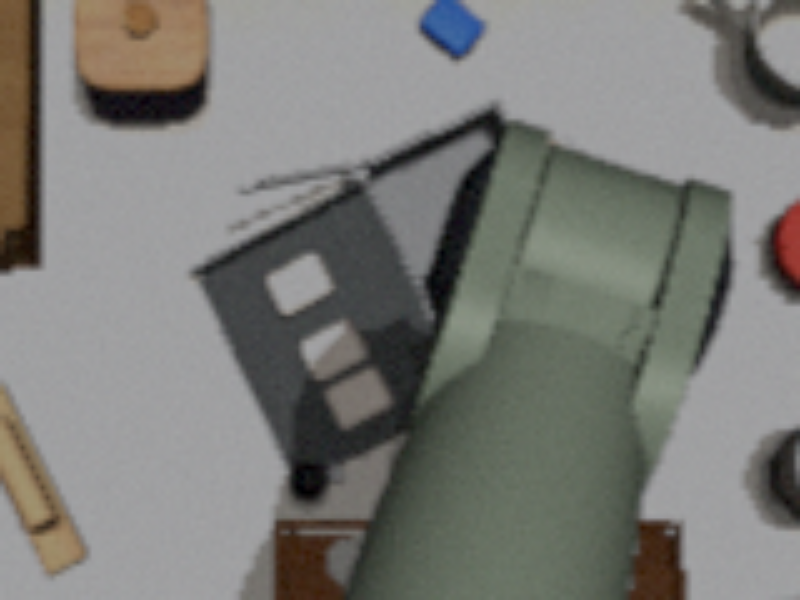

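The grip missed: the fingers shut fully, and the pan and tablets are undisturbed. I open, return above the knob and descend with diagnostics.

Run:
```python
from h import *
np.set_printoptions(precision=3,suppress=True)
let_go(); move_l(b2w(.106,-.078,.17),.15); rv=down(HB-np.pi/2).as_rotvec()
movep(b2w(.004,-.078,.17),rv); sleep(.2)
for z in (.12,.045):
    move_l(b2w(.004,-.078,z),.08); sleep(.2); f=wrist(); save(f["img"],f"kk{z}.png")
    st=get_state(); print(z,st["position"],np.array(st["eef_rot"])-rv,st["finger_gap"],st["contact_force"])
    print([(round(q["score"],2),q["centre"]) for q in tip_of("wrist","pan_knob")[:2]],proj(f,b2w(.004,-.078,.064)))
print(get_state()["clock"])
a=[cv2.resize(cv2.imread(f"pics/kk{z}.png"),(400,250)) for z in(.12,.045)]
f=grab_frame("side"); b=cv2.resize(f["img"][130:230,270:430],(400,250))[:,:,::-1]
g=grab_frame("top"); d=cv2.resize(g["img"][150:250,270:430],(400,250))[:,:,::-1]
cv2.imwrite("pics/kk.png",np.vstack([np.hstack(a),np.hstack([b,d])]))
```

```text
0.12 [ 0.552 -0.031  0.121] [-0.001 -0.001  0.001] 1.0037659339795395 [-0.281  0.627  0.93 ]
[(0.74, [321.4, 200.6])] [322.502 202.965]
0.045 [ 0.552 -0.031  0.045] [-0.    -0.001  0.   ] 1.0025389997357839 [-0.215 -0.093 -0.451]
[(0.74, [323.6, 244.9])] [322.984 246.091]
40.8333
```

View pics/kk.png

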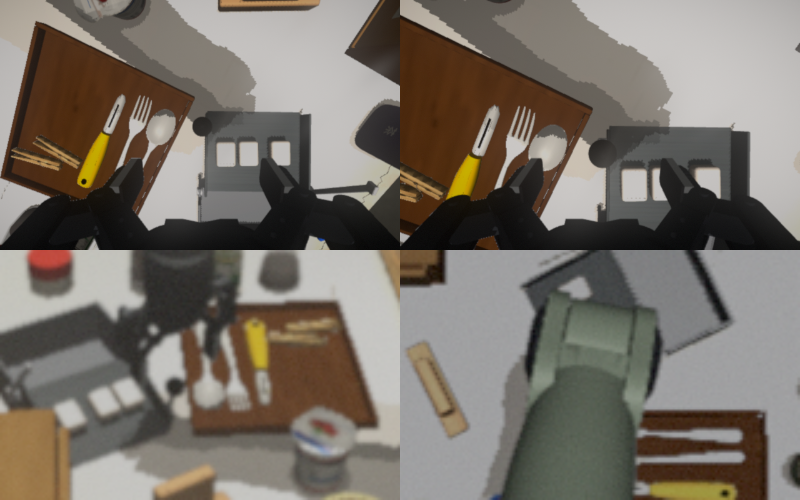

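Run:
```python
from h import *; from fit import *
np.set_printoptions(precision=4,suppress=True)
F,obs=pickle.load(open("obs.pkl","rb"))
K=[(f,c) for f,n,c,w in obs if n=="pan_knob"]
f=wrist(); 
r0=down(HB-np.pi/2).as_matrix(); fs=[]
for z,c in((.17,(324.2,186.5)),(.121,(321.4,200.6)),(.045,(323.6,244.9))):
    T=np.eye(4);T[:3,:3]=r0;T[:3,3]=b2w(.004,-.078,z); g=dict(f); g["cam_to_world"]=T@np.array(f["T_tool_cam"]); fs.append((g,np.array(c)))
# ball's mask centroid in current view
m=silhouettes("wrist","pan_knob"); print([(x["score"],x["centre"],x["mask"].sum()) for x in m[:1]])
for S in(K,fs,K+fs):
    s=least_squares(lambda p:np.concatenate([proj(g,p)-c for g,c in S]),[.55,-.03,.064],loss="soft_l1"); 
    p=np.load("bin.npy"); c,sn=np.cos(p[2]),np.sin(p[2]); print(np.array([[c,sn],[-sn,c]])@(s.x[:2]-p[:2]),s.x[2],s.cost)
gray=cv2.medianBlur(cv2.cvtColor(f["img"],cv2.COLOR_RGB2GRAY),3)[200:290,270:380]
print(cv2.HoughCircles(gray,cv2.HOUGH_GRADIENT,1,20,param1=80,param2=12,minRadius=14,maxRadius=35))
T=np.linalg.inv(f["cam_to_world"]);print("range",(T@np.r_[b2w(.004,-.078,.064),1])[2], "shut TCP px",proj(f,get_state()["position"]))
```

```text
[(0.81, [415.8, 249.9], np.int64(22667))]
[ 0.0032 -0.0762] 0.06458305248175243 1.8369374815995125
[ 0.0032 -0.0781] 0.06310069445338291 2.5237603947122675
[ 0.0028 -0.0774] 0.06460515676920543 6.763941678457199
[[[54.5 46.5 22.4]
  [92.5 86.5 33.3]]]
range 0.16891945305143719 shut TCP px [323.3341 232.5712]
```

Run:
```python
from h import *
np.set_printoptions(precision=4,suppress=True)
move_l(b2w(.0035,-.0775,.039),.06)
st=get_state(); print(st["contact_force"],st["clock"])
grab(40)
st=get_state(); print(st["position"],st["finger_gap"],st["grasp_force"],st["contact_force"],st["clock"])
f=wrist(); save(f["img"],"gk.png"); print([(round(q["score"],2),q["centre"]) for q in tip_of("wrist","pan_knob")[:2]],proj(f,b2w(.004,-.078,.064)))
```

```text
[0.4071 0.2044 0.02  ] 41.2833
[ 0.5525 -0.0296  0.0392] 0.20391745002469375 36.09152913093567 [1.0287 1.861  0.3276] 41.9417
[(0.68, [321.6, 254.9]), (0.22, [432.4, 204.2])] [321.6902 252.6214]
```

Run:
```python
from h import *
np.set_printoptions(precision=4,suppress=True)
for i in range(2):
    sleep(.15); st=get_state(); print(st["finger_gap"],st["grasp_force"],st["contact_force"],st["clock"])
f=wrist(); print([(round(q["score"],2),q["centre"]) for q in tip_of("wrist","pan_knob")[:1]], [(round(q["score"],2),q["centre"]) for q in tip_of("wrist","pan_lip")[:1]],proj(f,b2w(0,0,0)))
```

```text
0.20209576218729908 36.29393935203552 [2.9186 2.0114 1.7959] 42.1917
0.20631143413427688 36.40431046485901 [2.1034 1.964  1.2662] 42.3417
[(0.61, [318.0, 252.9])] [(0.91, [431.9, 203.5])] [432.6886 206.0442]
```

Run:
```python
from h import *
np.set_printoptions(precision=4,suppress=True)
th=np.load("bin.npy")[3]; dz=.033-.0645
let_go(); move_l(knob(0,dz),.05); grab(40)
st=get_state(); print(st["position"],st["finger_gap"],st["grasp_force"],st["contact_force"],st["clock"])
if st["finger_gap"]>.15:
    g=st["finger_gap"]
    for t in (.1,.2):
        move_l(knob(t,dz),.05); st=get_state(); print(t,st["finger_gap"],st["grasp_force"],st["contact_force"],st["clock"])
        if st["finger_gap"]<g-.05: break
    f=wrist()
    print([(round(q["score"],2),q["centre"]) for q in tip_of("wrist","pan_knob")[:1]],proj(f,knob(t,0)))
```

```text
[ 0.553  -0.0305  0.0335] 0.24191674845159505 39.07318890094757 [1.6866 2.356  1.9219] 44.0583
0.1 0.24425625879453522 39.307517409324646 [ 4.9797  2.5481 -2.565 ] 44.4333
0.2 0.24033104022757812 39.3216472864151 [ 5.7057  2.3541 -3.8122] 44.8083
[(0.78, [320.2, 254.9])] [322.052  257.5997]
```

Run:
```python
from h import *
np.set_printoptions(precision=4,suppress=True)
th=np.load("bin.npy")[3]; dz=.033-.0645
for t in np.linspace(.3,th,8):
    move_l(knob(t,dz),.06); st=get_state(); print(round(t,2),st["finger_gap"],st["grasp_force"],st["contact_force"],st["clock"])
    if st["finger_gap"]<.17: break
sleep(.6); p=np.load("bin.npy"); c,s=np.cos(p[2]),np.sin(p[2]); U=np.array([[c,s],[-s,c]])
for cam in("top","side"):
    f=grab_frame(cam); save(f["img"],f"fin_{cam}.png")
    for n,z in(("tablet_a",.01),("pan_lip",.132),("pointer_tip",.132),("pan_knob",.149)):
        print(cam,n,[(round(r["score"],2),np.round(r["centre"]),U@(onz(f,r["centre"],z)[:2]-p[:2])) for r in tip_of(cam,n)[:6]])
    e=th-.303; print("pred lip",proj(f,b2w(.115-.12*np.cos(e),0,.036+.12*np.sin(e))),"knob",proj(f,knob(th,0)))
print(get_state()["clock"],get_state()["finger_gap"])
```

```text
0.3 0.23904626748241878 39.039607644081116 [ 3.1764  9.9531 -0.5074] 45.25
0.43 0.21048317167979877 37.76546895503998 [ 0.7287 12.539   3.5725] 45.6583
0.57 -0.0010307270181576344 0.0 [ 0.218  -0.4535 -0.0723] 46.0667
top tablet_a [(0.55, array([249., 194.]), array([-0.2323,  0.081 ])), (0.54, array([339., 167.]), array([0.0536, 0.0347])), (0.53, array([252., 227.]), array([-0.2682, -0.0118])), (0.42, array([371., 118.]), array([0.2095, 0.1303]))]
top pan_lip [(0.69, array([329., 186.]), array([-0.0073, -0.0148]))]
top pointer_tip [(0.62, array([330., 146.]), array([0.0468, 0.0878]))]
top pan_knob []
pred lip [342.6112 173.4077] knob [375.0018 187.7035]
side tablet_a [(0.67, array([312., 193.]), array([ 0.0639, -0.0176])), (0.6, array([296., 197.]), array([0.0705, 0.0338])), (0.49, array([335., 276.]), array([-0.2448,  0.0829])), (0.46, array([244., 183.]), array([0.2094, 0.1457])), (0.4, array([320., 189.]), array([ 0.0683, -0.0488]))]
side pan_lip [(0.98, array([318., 209.]), array([-0.1234,  0.0637]))]
side pointer_tip [(0.59, array([282., 175.]), array([0.0432, 0.0826]))]
side pan_knob [(0.88, array([341., 182.]), array([-0.0801, -0.0285]))]
pred lip [308.8863 165.6959] knob [322.3514 141.859 ]
47.1667 0.004547300540817345
```

The ball slipped out mid-swing. Radial force built up and the fingers gripped near their tips. I regrip deeper and swing with radial force feedback.

Run:
```python
from h import *
np.set_printoptions(precision=3,suppress=True)
th=np.load("bin.npy")[3]; dz=.0275-.0645; hb=HB-np.pi
def kr(t,dr):
    e=np.arctan2(28.5,110.5)+t; r=np.hypot(.1105,.0285)+dr; return b2w(.115-r*np.cos(e),-.078,.036+r*np.sin(e)+dz),np.array([-np.cos(e),np.sin(e)])
let_go(); move_l(b2w(.0045,-.078,.095),.15); move_l(kr(0,0)[0],.12)
grab(50); st=get_state(); g=st["finger_gap"]; print(st["position"],g,st["grasp_force"],st["contact_force"],st["clock"])
if .2<g<.32:
    dr=0
    for t in np.arange(.1,.45,.1):
        P,_=kr(t,dr); move_l(P,.05); st=get_state(); F=np.array(st["contact_force"])
        Fb=np.array([np.cos(hb)*F[0]+np.sin(hb)*F[1],F[2]]); Fr=Fb@kr(t,0)[1]; dr=np.clip(dr+1e-4*Fr,-.008,.008)
        print(round(t,2),round(st["finger_gap"],3),Fb,round(Fr,1),round(dr*1e3,2),st["clock"])
        if st["finger_gap"]<g-.04: break
```

```text
[ 0.553 -0.031  0.028] 0.24189396665530646 48.838913440704346 [0.43  2.943 4.5  ] 49.65
0.1 0.241 [-1.78  -3.337] 0.5 0.05 50.025
0.2 0.248 [ 7.69 -6.3 ] -9.7 -0.92 50.4
0.3 0.242 [ 5.557 -8.447] -9.2 -1.83 50.775
0.4 0.237 [ 10.207 -11.382] -15.0 -3.33 51.15
```

```bash
cat > sw.py <<'E'
from h import *
import sys
np.set_printoptions(precision=3,suppress=True)
dz=.0275-.0645; hb=HB-np.pi
def kr(t,dr):
    e=np.arctan2(28.5,110.5)+t; r=np.hypot(.1105,.0285)+dr; return b2w(.115-r*np.cos(e),-.078,.036+r*np.sin(e)+dz),np.array([-np.cos(e),np.sin(e)])
def run(ts,dr,gain=2e-4):
    for t in ts:
        move_l(kr(t,dr)[0],.06); st=get_state(); F=np.array(st["contact_force"])
        Fb=np.array([np.cos(hb)*F[0]+np.sin(hb)*F[1],F[2]]); Fr=Fb@kr(t,0)[1]; dr=np.clip(dr+gain*Fr,-.012,.012)
        print(round(t,2),round(st["finger_gap"],3),Fb,round(Fr,1),round(dr*1e3,2),st["clock"])
        if st["finger_gap"]<.2: break
    return dr
E
python3 -c "
from sw import *
run([.47,.55,.63],-.0043)
f=wrist(); print([(round(q['score'],2),q['centre']) for q in tip_of('wrist','pan_knob')[:1]],proj(f,knob(.63,0)))
"
```

```text
0.47 0.004 [-1.795 -0.479] 1.0 -4.09 51.4333
[(0.66, [323.0, 177.7])] [325.522 298.277]
```

Gripping the ball is unreliable. Instead I push the ball with the shut fingers from its −x side. The pan's weight then keeps it leaning on the fingers, so the hold is stable.

Run:
```python
from h import *
np.set_printoptions(precision=4,suppress=True)
p=np.load("bin.npy"); c,s=np.cos(p[2]),np.sin(p[2]); U=np.array([[c,s],[-s,c]])
st=get_state(); x=U@(np.array(st["position"][:2])-p[:2]); print(x,st["position"][2],st["finger_gap"])
move_l(b2w(x[0],-.078,.105),.2); move_l(b2w(-.034,-.078,.105),.2); move_l(b2w(-.034,-.078,.045),.15)
hit=move_l(b2w(-.006,-.078,.045),.05,until_force=3)
st=get_state(); x=U@(np.array(st["position"][:2])-p[:2]); print(hit,x,st["position"][2],st["contact_force"],st["clock"])
```

```text
[ 0.0323 -0.0794] 0.0708463635993836 0.0010140972053048613
True [-0.0082 -0.0773] 0.045789807644254235 [-1.1862 -0.2982  5.5531] 53.3917
```

Run:
```python
from h import *
np.set_printoptions(precision=4,suppress=True)
f=wrist(); st=get_state(); print(st["position"],st["contact_force"],st["wrist_torque"],st["finger_gap"],st["clock"])
hb=HB-np.pi
for n in("pan_knob","pan_lip","tablet_a"): print(n,[(round(q["score"],2),q["centre"]) for q in tip_of("wrist",n)[:3]])
for t in(0,.1,.2,.3): print(t,proj(f,knob(t,0)),proj(f,b2w(.115-.12*np.cos(t-.303),0,.036+.12*np.sin(t-.303))))
```

```text
[ 0.547  -0.0193  0.0458] [0.2258 1.3506 5.8062] [-0.0093  0.0447  0.0441] -0.003236343506254199 53.4417
pan_knob []
pan_lip [(0.7, [424.3, 213.8])]
tablet_a [(0.88, [477.7, 303.4]), (0.68, [370.4, 302.3])]
0 [322.4043 267.9748] [428.5159 219.0304]
0.1 [322.4711 284.4874] [434.3082 220.8615]
0.2 [322.545  304.4352] [440.7052 224.7034]
0.3 [322.6255 327.9175] [447.7298 230.8658]
```

The forces show the shut fingertips sitting on top of the ball at TCP z = 0.0458, so the real tips are about 30 mm higher than the reported TCP. I redo the push 30 mm lower.

```bash
cat > push.py <<'E'
from h import *
np.set_printoptions(precision=3,suppress=True)
p=np.load("bin.npy"); th=p[3]; c,s=np.cos(p[2]),np.sin(p[2]); U=np.array([[c,s],[-s,c]])
def T(t,ox=-.0225,oz=-.049):
    e=np.arctan2(28.5,110.5)+t; r=np.hypot(.1105,.0285); return b2w(.115-r*np.cos(e)+ox,-.078,.036+r*np.sin(e)+oz)
def rep(t):
    st=get_state(); F=np.array(st["contact_force"]); print(t,U@F[:2],F[2],U@(np.array(st["position"][:2])-p[:2]),st["position"][2],st["clock"]); return U@F[:2]
E
python3 - <<'E'
from push import *
move_l(b2w(-.010,-.078,.052),.1); move_l(b2w(-.032,-.078,.052),.15); move_l(b2w(-.032,-.078,.0155),.15); rep("low")
move_l(T(0,-.0215),.1); rep(0)
move_l(T(.15),.08); F=rep(.15)
f=grab_frame("side"); 
for n in("pan_knob","pan_lip"): print(n,[(round(q["score"],2),q["centre"]) for q in tip_of("side",n)[:1]])
for t in(0,.15): print(proj(f,knob(t,0)),proj(f,b2w(.115-.12*np.cos(t-.303),0,.036+.12*np.sin(t-.303))))
E
```

```text
low [0.006 0.191] -0.03508858840081719 [-0.032 -0.079] 0.015134198093297038 54.5333
0 [-12.199  -0.78 ] 4.136927189427366 [-0.02  -0.078] 0.015961031943919138 54.8333
0.15 [-10.932   0.001] 1.5161900501120158 [-0.015 -0.078] 0.03242533887453673 55.1917
pan_knob [(0.72, [336.8, 178.7])]
pan_lip [(0.76, [317.6, 205.5])]
[339.603 183.473] [317.018 209.623]
[338.728 178.076] [317.603 206.   ]
```

The pan now follows the fingers: the lip and knob match an angle of 0.15 rad. I continue to the pointer angle.

Run:
```python
from push import *
for t in np.linspace(.33,th,6): move_l(T(t),.08)
rep(th); sleep(.4); rep(th)
ts=np.linspace(.9,1.4,51)
for cam in("side","top"):
    f=grab_frame(cam); save(f["img"],f"z_{cam}.png")
    for n,z in(("pan_lip",0),("pan_knob",0),("pointer_tip",0),("tablet_a",.012)):
        r=tip_of(cam,n)
        if n=="tablet_a": print(cam,[(round(q["score"],2),q["centre"],U@(onz(f,q["centre"],.012)[:2]-p[:2])) for q in r[:6]])
        elif r:
            P=lambda t:proj(f,knob(t,0)) if n=="pan_knob" else proj(f,b2w(.115-.12*np.cos(t-.303),0 if n=="pan_lip" else .086,.036+.12*np.sin(t-.303)))
            d=[np.linalg.norm(P(t)-r[0]["centre"]) for t in ts]; print(cam,n,round(r[0]["score"],2),r[0]["centre"],"best t",ts[np.argmin(d)],min(d),P(th))
print(get_state()["clock"])
```

```text
1.2369312599051332 [-11.837 -12.515] 46.454406584703065 [ 0.085 -0.077] 0.10978535814753437 57.7917
1.2369312599051332 [-12.421 -12.949] 46.242363222836374 [ 0.085 -0.077] 0.1097775656497833 58.1917
side pan_lip 0.7 [306.5, 164.0] best t 1.2999999999999998 1.4799004297433063 [308.886 165.696]
side pan_knob 0.89 [322.8, 139.3] best t 1.29 2.060994212695126 [322.351 141.859]
side pointer_tip 0.39 [282.3, 178.1] best t 1.16 0.16121853318151044 [280.979 175.162]
side [(0.66, [370.8, 275.4], array([-0.287,  0.006])), (0.62, [335.6, 281.2], array([-0.26 ,  0.091])), (0.51, [244.2, 182.5], array([0.21 , 0.143]))]
top pan_lip 0.83 [343.8, 171.3] best t 1.29 1.2345301982243726 [342.611 173.408]
top pointer_tip 0.37 [328.7, 145.9] best t 1.23 0.9265045150958345 [329.296 146.608]
top [(0.54, [249.9, 226.7], array([-0.273, -0.009])), (0.44, [369.7, 113.8], array([0.213, 0.144])), (0.43, [250.1, 194.2], array([-0.23 ,  0.081]))]
58.6917
```

The pan reads about 1.29 rad, but the fingertips press on the stem with 46 N. I raise the tool to relieve that and measure again.

Run:
```python
from push import *
move_l(b2w(.0845,-.078,.1135),.08); rep("r")
ts=np.linspace(.9,1.4,51)
f=grab_frame("side"); save(f["img"],"y_side.png")
for n in("pan_lip","pan_knob"):
    for q in tip_of("side",n)[:1]:
        P=lambda t:proj(f,knob(t,0)) if n=="pan_knob" else proj(f,b2w(.115-.12*np.cos(t-.303),0,.036+.12*np.sin(t-.303)))
        d=[np.linalg.norm(P(t)-q["centre"]) for t in ts]; print(n,round(q["score"],2),q["centre"],ts[np.argmin(d)],min(d))
g=grab_frame("top"); save(g["img"],"y_top.png")
for q in tip_of("top","pan_lip")[:1]:
    P=lambda t:proj(g,b2w(.115-.12*np.cos(t-.303),0,.036+.12*np.sin(t-.303)))
    d=[np.linalg.norm(P(t)-q["centre"]) for t in ts]; print(q["centre"],ts[np.argmin(d)],min(d))
# white pixels (tablets) inside the bin seen from the side/top
for nm,F in(("side",f),("top",g)):
    hsv=cv2.cvtColor(F["img"],cv2.COLOR_RGB2HSV); pts=[proj(F,b2w(x,y,.012)) for x,y in((.125,-.07),(.2,-.07),(.2,.07),(.125,.07))]
    m=np.zeros((400,640),np.uint8); cv2.fillPoly(m,[np.int32(pts)],1); print(nm,m.sum(),"bright px",((hsv[...,2]>185)&(m>0)).sum(),np.percentile(hsv[...,2][m>0],[10,50,90]))
print(get_state()["clock"])
```

```text
r [-1.358  0.642] 7.347146203219902 [ 0.086 -0.077] 0.11463849119541086 59.0
pan_lip 0.62 [307.6, 162.6] 1.3199999999999998 0.15685371538585144
pan_knob 0.97 [321.9, 138.1] 1.3399999999999999 2.2750293482431605
[343.1, 173.7] 1.24 0.5251759753464493
side 730 bright px 0 [ 54.  67. 108.]
top 1163 bright px 0 [ 82.2 117.  136. ]
59.25
```

Run:
```python
from push import *
move_l(b2w(.0805,-.078,.1140),.05); sleep(.15); rep("r")
ts=np.linspace(.9,1.45,56)
for cam in("side","top","wrist"):
    f=wrist() if cam=="wrist" else grab_frame(cam); save(f["img"],f"x_{cam}.png")
    for n in("pan_lip","pan_knob","pointer_tip"):
        if cam=="top" and n!="pan_lip": continue
        for q in tip_of(cam,n)[:1]:
            P=lambda t:proj(f,knob(t,0)) if n=="pan_knob" else proj(f,b2w(.115-(.12 if n=="pan_lip" else .122)*np.cos(t-.303),0 if n=="pan_lip" else .086,.036+.12*np.sin(t-.303)))
            d=[np.linalg.norm(P(t)-q["centre"]) for t in ts]; print(cam,n,round(q["score"],2),q["centre"],ts[np.argmin(d)],round(min(d),1))
print([(round(q["score"],2),q["centre"]) for c in("top","wrist") for q in tip_of(c,"tablet_a")[:5]])
print(get_state()["clock"])
```

```text
r [-1.178  1.728] 3.4369960717328785 [ 0.081 -0.078] 0.11365959107463805 59.65
side pan_lip 0.6 [308.1, 165.4] 1.25 0.6
side pan_knob 0.89 [322.1, 142.0] 1.24 0.3
side pointer_tip 0.51 [281.9, 176.1] 1.22 0.4
top pan_lip 0.92 [341.5, 175.3] 1.18 1.1
wrist pan_lip 0.76 [478.6, 174.5] 1.22 1.2
[(0.69, [371.4, 115.7]), (0.68, [246.1, 225.5]), (0.49, [250.1, 195.5]), (0.97, [359.0, 284.2]), (0.94, [530.5, 310.2]), (0.83, [392.0, 286.5]), (0.83, [440.4, 285.6])]
60.25
```

Run:
```python
from push import *
f=wrist()
for q in((359,284.2),(392,286.5),(440.4,285.6),(530.5,310)): print(U@(onz(f,q,.02)[:2]-p[:2]))
rep("now")
```

```text
[ 0.173 -0.044]
[ 0.176 -0.012]
[0.175 0.034]
[0.202 0.125]
now [-0.861  1.476] 0.4432148593937058 [ 0.08  -0.078] 0.11377852564758978 60.3
```

All three tablets lie in the bin at x ≈ 0.175. The pan is at about 1.235 rad, against 1.237 for the pointer, and leans on the fingers. I hand in.

```bash
python3 -c "
from cell import *
print(sign_off())"
```

```text
the job is handed in; nothing more can be done
None
```

I handed the job in at 60.3 s; no verdict came back. All three tablets are in the bin, the pusher is standing upright clear of it, and the pan is at about 1.235 rad against the pointer's 1.237 (±0.03). The pan is not gripped: it leans on the shut fingers, because the knob slipped out of every grip, and the last contact reading was only about 1–2 N.

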